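Re-hang the lift-off glass door of a candle display case

TASK

Lift the glazed brass door out of the slotted walnut stand and hang it back on the small display case: hold it standing open, feel for the two upright pins (their strip is adjustable, so they are a few millimetres off centre) and lower the door until both its knuckles have dropped fully home over both pins. Then let go and swing the door gently shut against the rubber bumpers. Be gentle: pushes up to 10 newtons are fine, but all the contact forces between door and case together must never pass 50 newtons; and leave the candles, tins and card boxes where they are.

Things in the scene. Friction and masses are not known exactly. Their poses are not given: they have to be found in the camera images.
- case: Display case, walnut and glass, 120 deep (x) x 200 wide (y) x 165 high (z) mm; fixed. Origin at the centre of its underside, z up; the open front looks along its -x, at x = -60 mm. A walnut stile at the left (+y) of the front carries the brass pin strip. Two open candles stand inside.
- case_bumper (a point): Face of the lower of two rubber bumpers on the case front, 7 mm proud of it, 74 mm to case -y, 40 mm above the underside (the other is 95 mm higher); axes as the case. The shut door's inner face rests against them.
- case_pins (a point): Fixed point on the case: foot of the LOWER pin if the strip were at mid adjustment (12 mm in front of the front, 80 mm to case +y, 38 mm above the underside); axes as the case. The strip is clamped through slotted holes: both real pins stand together up to 8 mm to either side of this, along case y only. That offset is not measured: feel or look for it. The strip holds still under load.
- case_pins_up (a point): The same nominal point for the UPPER pin, exactly 75 mm above the lower. The pins are steel, 6 mm thick, vertical, on one line, with tips chamfered by 0.8 mm; each stands 15 mm above its foot, which is a brass shoulder 11 mm across. The space to the case's +y side and to the front of the pins is free.
- door_mid (a point): Centre of the door panel: brass frame with glass, 159 wide (y) x 135 high (z) x 10 mm thick (x), 0.14 to 0.24 kg, loose, upright in the stand at first. Door axes: z up, hinge edge at +y, outer face to -x (a small knob near its free edge stands 16 mm proud). Shut = axes agree with the case's; open at 90 degrees = turned -90 degrees about z (free edge to case -x, outer face to case +y).
- door_top (a point): Middle of the door's top rail, 10 mm below its top edge and 57.5 mm above door_mid; axes as the door. The solid rail is 20 mm high, 10 mm thick: grip it from above, anywhere along it.
- door_hinge (a point): On the door's hinge axis, at the lower end of the lower knuckle: 88.5 mm to +y of door_mid, 45.5 mm below it; axes as the door. Two brass knuckles, 13 mm outside, 8 mm bore right through, 16 mm high; the upper starts exactly 75 mm above this. Fully home, they sit on the shoulders: this point is at the lower pin's foot and the door's bottom edge 16 mm above the table.
- door_free (a point): Middle of the door's free edge, 79.5 mm to -y of door_mid; axes as the door. The hung door swings freely on smooth waxed pins; at rest on the pins its weight alone makes up to 8 N of contact force in all.
- stand: Slotted walnut stand, 60 x 110 x 34 mm, fixed; origin at the centre of its underside, groove along its y, 12 mm wide, its floor 10 mm above the table; the door stands in it, 24 mm deep. Between stand and case a fixed walnut plinth, 195 mm high, reaches forward to x = 0.50, y = -0.02 m of the robot base: carry the door round or over it.
- tester_a: Open candle in a glass, 67 mm wide, 74 mm high, inside the case; origin at the centre of its underside (as for all the bystanders). Leave alone.
- tester_b: Second open candle inside the case, same size. Leave alone.
- tester_c: Open candle at the left of the table, same size. Leave alone.
- wax_tin: Flat brass-coloured tin, 61 x 88 x 22 mm, at the front of the table. Leave alone.
- cards_a: Clear flat card box, 65 x 92 x 19 mm, right. Leave alone.
- cards_b: Clear flat card box, 65 x 92 x 19 mm, left. Leave alone.
- jar_a: Lidded candle jar, 69 mm wide, 82 mm high, left. Leave alone.
- jar_b: Lidded candle jar, same size, left, behind the other. Leave alone.
- door: The same door; its origin lies on the hinge axis at the level of the bottom edge, 22 mm below door_hinge; axes as above.
Things that resemble listed ones, but are neither listed nor needed, are in the scene too. There is more than one size of the door; the job needs the larger.

How it is judged:
By the outcome, as a careful person would: the job done as asked, in the order asked, and still so for the second after the job is handed in, with the robot touching nothing.
It also fails if it takes over 67 s, if anything falls off the work surface, if the arm or the gripper's body presses on something with over 40 N, if the wrist force passes 120 N, or if a joint passes its speed limit or range.

ROBOT

A 6-joint arm with a two-finger parallel gripper is mounted at the origin on a cart in front of the work surface, level with it; the furniture and walls round the work are solid. World frame = base frame: x ahead of the robot, y to its left, z up, the work surface at z = 0. Lengths are in m, angles in degrees, forces in N, time in s.
With the tool pointing down it reaches from about 0.25 to 0.775 m from the base axis. Payload 4 kg.
Tool frame: the origin (TCP) lies between the finger pads; the fingertips stand 25 mm ahead of it and the grasp point (between the pads) lies 6 mm ahead of it; z points along the fingers, y is the line along which they close (so a half turn about z gives the same grasp; the last joint's range is limited). The gripper opens to 85 mm and grips with 20 to 120 N. Pads are 22 mm wide; open, the fingers measure 114 mm over their backs; the gripper's body (76 mm by 85 mm) begins 54 mm behind the grasp point. The pads swing forward as they close: fully open they stand 13 mm farther back than shut.
Start: joints at [-82.053, 4.996, 78.535, -0, 96.463, -5.907], TCP at [0.132, -0.534, 0.256] pointing down, gripper open.
Joint ranges: [-177.83, 177.83], [-43.37, 116.18], [15.69, 146.23], [-61.86, 241.86], [9.47, 152.12], [-147.06, 147.06]. Speed limits (degrees/s): [159.86, 159.86, 180, 180, 180, 180].

INTERFACE

Orientations are given as a 3x3 rotation matrix whose columns are the frame's x, y, z axes.
In Python, from station import sense, get_image, close_job gives the robot as it stands.
- The arm moves only by the shell command python3 -m jog 'ROWS' [FORCE]. ROWS is JSON, a list of rows, each a list of 3 entries, a list of its own where there are three numbers: the opening, from -1 (shut) to 1 (fully open), then the shift along the tool's x, y, z scaled (see below), then the turn about the tool's z scaled (see below). In form: [[grip, [x, y, z], turn], ...]. A call has exactly 5 rows; each row is the pose to reach, as a shift and turn from the pose commanded when the call began, along the tool's axes at that moment; what a row does not reach only later rows make up. The controller multiplies each number of a shift by 0.15 m and each number of a turn by 2 rad. A row lasts 1/12 s, in which the tool goes at most 41.7 mm and 7.16 degrees, less where a joint would pass 70% of its speed; a pose out of reach is approached as far as the arm can. A call with a number of a shift or a turn outside -1 to 1 is refused whole. A call with a gripper value outside its range is refused whole. The fingers move at their own pace and stop on an object; FORCE is the grip in N (left out, the last holds). Time passes only in rows, so rows that repeat a pose let the fingers close, or fill a call up. It gives the time, the measured TCP pose, the force, the opening and the grip force at its end, in the units of the state.
- sense(): the state, without advancing time (a new reading comes with each control period).
- get_image(name): name is "side" or "top" or "wrist"; returns a dict with "color" (480x640x3 uint8, blue, green, red), "fx", "fy", "cx", "cy" (pixels), "k1" (the pictures are not rectified: a ray, as slopes to the right and down, at radius r is drawn at 1 + k1 r^2 times it, then the intrinsics apply), "eye" and "rotation" of the camera in the world; the wrist camera has in their place "mount" (4x4, takes a point from camera to tool coordinates, whose origin is the TCP and whose axes are the flange's). Camera axes: x right, y up, looking along -z (the intrinsics and any distortion apply to the point x, -y, -z); pixel columns grow to the right and rows downward; lengths in m; the calibration is good to about 2 mm. A picture is of the moment at which its call begins: read the wrist's pose just before it. There is no depth.
- close_job(): hands the job in; it is judged then, once.
The state is a dict: "t": time; "joint_positions": joint angles; "dq": joint speeds; "joint_efforts": joint torques, N m; "tcp_pos": TCP position; "tcp_rot": TCP orientation; "ft_force": force on the tool from outside, world axes, zero at the start; "torque": the same for the moment, N m; "gripper_width": finger opening in m; "finger_force": force on a finger pad.
Only numpy, scipy, OpenCV 4.12 (cv2) and the standard library are available. Lean on these libraries where they do the work, as an engineer would, in place of code of your own. Each camera call takes 0.05 s, during which the arm holds its last target. There are 200 camera calls.

## Working session

There is one attempt and no reset: what is moved stays moved. The work goes in short steps, Python scripts to look and compute and a shell command to move; the robot and the scene stay as the last step left them, time stands still between calls to the robot, and variables do not carry over. Pictures are saved under pics/ and viewed, at most 10 in all, crops included, and the job is handed in when it is done.

```bash
ls; mkdir -p pics
cat > h.py <<'E'
import numpy as np, cv2
from station import sense, get_image, close_job
def cam(n):
    s=sense(); d=get_image(n)
    if 'mount' in d:
        T=np.eye(4);T[:3,:3]=np.array(s['tcp_rot']);T[:3,3]=s['tcp_pos'];M=T@np.array(d['mount'])
        d['eye']=M[:3,3];d['rotation']=M[:3,:3]
    d['eye']=np.array(d['eye']);d['rotation']=np.array(d['rotation']);return d
def ray(d,u,v):
    x=(u-d['cx'])/d['fx'];y=(v-d['cy'])/d['fy'];p=cv2.undistortPoints(np.array([[[u,v]]],float),np.array([[d['fx'],0,d['cx']],[0,d['fy'],d['cy']],[0,0,1]]),np.array([d['k1'],0,0,0.]))[0,0]
    r=d['rotation']@np.array([p[0],-p[1],-1.]);return r/np.linalg.norm(r)
def onz(d,u,v,z):
    r=ray(d,u,v);return d['eye']+r*(z-d['eye'][2])/r[2]
def proj(d,P):
    q=d['rotation'].T@(np.array(P)-d['eye']);x=q[0]/-q[2];y=-q[1]/-q[2];k=1+d['k1']*(x*x+y*y)
    return np.array([d['fx']*x*k+d['cx'],d['fy']*y*k+d['cy']])
def tri(d1,a,d2,b):
    r1,r2=ray(d1,*a),ray(d2,*b);A=np.c_[r1,-r2];s=np.linalg.lstsq(A,d2['eye']-d1['eye'],rcond=None)[0]
    p,q=d1['eye']+s[0]*r1,d2['eye']+s[1]*r2;return (p+q)/2,np.linalg.norm(p-q)
E
python3 - <<'E'
from h import *
import pickle
s=sense();print({k:np.round(v,3).tolist() for k,v in s.items()})
for n in('top','side'):
    d=cam(n);cv2.imwrite(f'pics/{n}0.png',d['color']);pickle.dump(d,open(n+'.pkl','wb'))
    print(n,d['eye'],d['rotation'].round(3).tolist(),d['fx'],d['cx'],d['cy'],d['k1'])
E
```

```text
pics
{'t': 0.0, 'joint_positions': [-82.053, 5.043, 78.627, 0.001, 96.465, -5.908], 'dq': [-0.005, -0.03, 0.012, -0.004, 0.075, 0.118], 'joint_efforts': [-0.0, -35.187, -31.327, -0.0, 0.011, 0.0], 'tcp_pos': [0.132, -0.534, 0.255], 'tcp_rot': [[0.971, 0.239, -0.0], [0.239, -0.971, 0.002], [0.0, -0.002, -1.0]], 'ft_force': [0.221, -0.01, 0.096], 'torque': [0.011, 0.02, -0.048], 'finger_force': 0.0, 'gripper_width': 0.086}
top [ 4.50144961e-01 -5.42161049e-04  1.19207692e+00] [[0.004, 0.996, -0.087], [-1.0, 0.003, -0.003], [-0.002, 0.087, 0.996]] 443.31397446010004 319.9659293631821 242.78613378313912 -0.07458861797400299
side [-0.61771914  0.00963733  0.94166562] [[-0.02, 0.583, -0.812], [-1.0, -0.015, 0.013], [-0.004, 0.812, 0.583]] 509.1371764591701 318.2265438848828 229.63156262127373 -0.13048185974176704
```

View pics/top0.png

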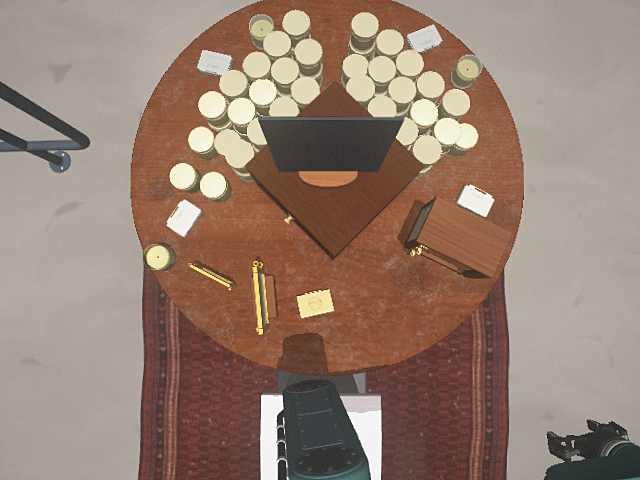

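View pics/side0.png

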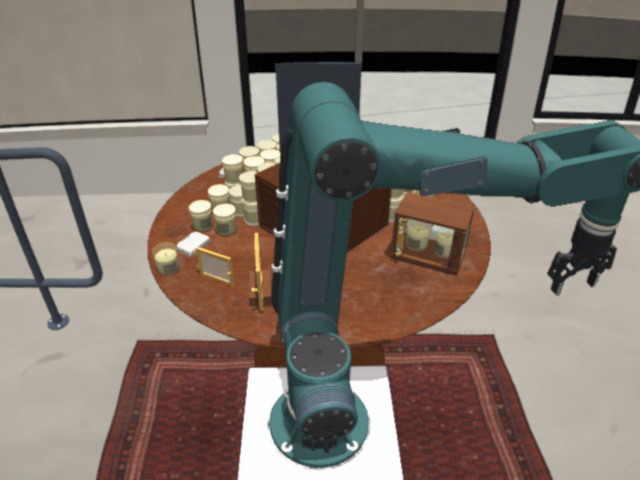

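Top view: the large door is a brass bar at (260,297) with its stand behind it at (270,297). The case is at (460,237) and its pins at about (415,250). The plinth's front corner is at (335,258). Candidates for the door: the large one at top (260,297) / side (258,272), and the small one at top (211,275) / side (214,265). The large one in the slotted stand fits the description; I'll check it in a close crop together with the case.

Run:
```python
import cv2,numpy as np
t=cv2.imread('pics/top0.png')
a=cv2.resize(t[245:345,190:290],(400,400),interpolation=cv2.INTER_CUBIC)
b=cv2.resize(t[190:290,395:495],(400,400),interpolation=cv2.INTER_CUBIC)
cv2.imwrite('pics/c1.png',np.hstack([a,b]))
```

```text
(no output)
```

View pics/c1.png

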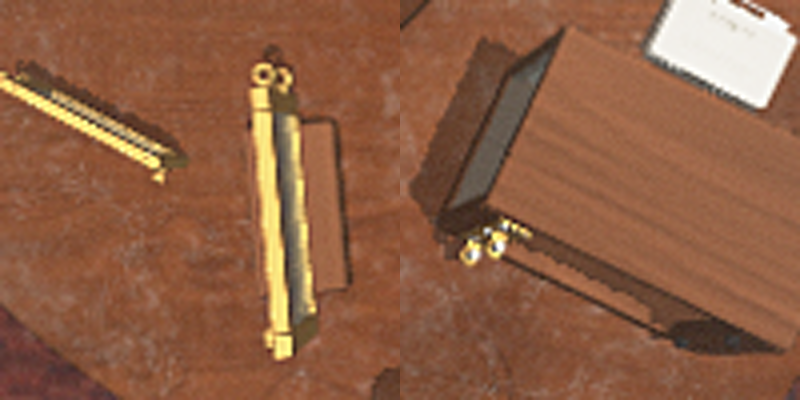

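The left crop shows the large door in the stand: knuckles at its far end (255.5,263), knob on the left face near (257,330), free end at (260.5,332). The other door is smaller and leans/stands at (211,275) without a stand. The right crop shows the case roof and two pin tips: upper (419,251), lower (412.5,253.5).

Run:
```python
from h import *
import pickle
t=pickle.load(open('top.pkl','rb'));s=pickle.load(open('side.pkl','rb'))
c=lambda u,v,o:(o[0]+(u+.5)/4-.5,o[1]+(v+.5)/4-.5)
L,R=(190,245),(395,190)
P=lambda n,u,v,o,z:print(n,onz(t,*c(u,v,o),z).round(4))
P('knuckle up',262,73,L,.123);P('knuckle lo',282,76,L,.048)
P('rail top hinge end',260,90,L,.145);P('rail top free end',283,357,L,.145)
P('pin up',495,244,R,.128);P('pin lo',470,256,R,.053)
P('roof NL',570,28,R,.165);P('roof front left',490,208,R,.165);P('roof front right',780,350,R,.165)
# roof contour by colour, stand top
im=t['color']
hsv=cv2.cvtColor(im,cv2.COLOR_BGR2HSV)
w=cam('wrist');print(np.array(w['mount']).round(3).tolist(),w['fx'],w['fy'],w['cx'],w['cy'],w['k1'])
a=im[185:300,390:520];b=s['color'][170:300,370:500]
cv2.imwrite('pics/c2.png',np.hstack([cv2.resize(a,(400,354),interpolation=2),cv2.resize(b,(354,354),interpolation=2)]))
```

```text
knuckle up [0.4943 0.1589 0.123 ]
knuckle lo [0.4955 0.1571 0.048 ]
rail top hinge end [0.4833 0.1567 0.145 ]
rail top free end [0.3272 0.1411 0.145 ]
pin up [ 0.5255 -0.4819  0.128 ]
pin lo [ 0.5229 -0.4988  0.053 ]
roof NL [ 0.6524 -0.5166  0.165 ]
roof front left [ 0.5441 -0.4629  0.165 ]
roof front right [ 0.46   -0.6389  0.165 ]
[[-0.0, 0.95, 0.313, 0.08], [1.0, 0.001, -0.001, 0.0], [-0.001, 0.313, -0.95, -0.119], [0.0, 0.0, 0.0, 1.0]] 400.67883155940183 400.67883155940183 318.69800235601565 237.00491434701195 -0.013656778999601195
```

View pics/c2.png

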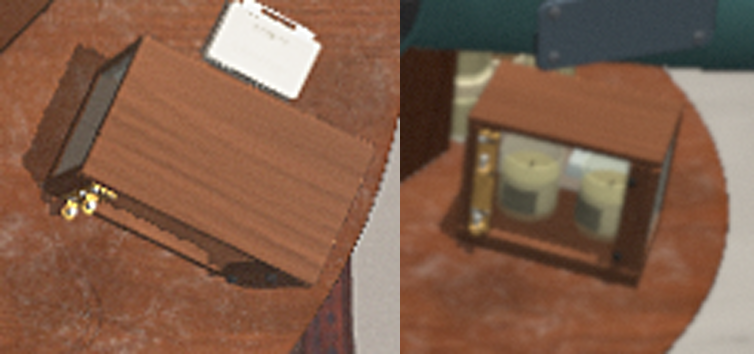

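Run:
```python
from h import *
import pickle
t=pickle.load(open('top.pkl','rb'));s=pickle.load(open('side.pkl','rb'))
c=lambda u,v,o:(o[0]+(u+.5)/4-.5,o[1]+(v+.5)/4-.5)
e=lambda u,v:(390+(u+.5)/3.077-.5,185+(v+.5)/3.077-.5)
R=(295,190)
for n,u,v,z in(('up',495,244,.128),('lo',470,256,.053)):print(n,onz(t,*c(u,v,R),z).round(4))
A=np.array([onz(t,*e(*p),.165)[:2] for p in((145,37),(375,148),(312,286),(85,178))])
print(A.round(4),np.linalg.norm(np.diff(A,axis=0,append=A[:1]),axis=1).round(4))
print(cv2.minAreaRect((A*1000).astype(np.float32)))
for a,b in((0,1),(3,2),(0,3),(1,2)):
    d=A[b]-A[a];print(np.degrees(np.arctan2(d[1],d[0])).round(2))
C=A.mean(0);print('centre',C)
```

```text
up [ 0.5249 -0.2352  0.128 ]
lo [ 0.5223 -0.2354  0.053 ]
[[ 0.65   -0.273 ]
 [ 0.5651 -0.4501]
 [ 0.4596 -0.3975]
 [ 0.5413 -0.2248]] [0.1963 0.1179 0.1911 0.1189]
((553.9369506835938, -335.844970703125), (196.3405303955078, 118.89277648925781), 64.39556121826172)
-115.6
-115.31
156.07
153.54
centre [ 0.55397456 -0.33633488]
```

```bash
cat >> h.py <<'E'
def need(x,y,z,yaw):
    "scaled shift in tool axes now and turn, to reach world TCP x,y,z and tool yaw"
    s=sense();Rm=np.array(s['tcp_rot']);d=Rm.T@(np.array([x,y,z])-s['tcp_pos'])/.15
    a=np.degrees(np.arctan2(Rm[1,0],Rm[0,0]))
    print('t',round(s['t'],2),'tcp',np.round(s['tcp_pos'],4),'yaw',a.round(2),'F',np.round(s['ft_force'],2),'w',round(s['gripper_width'],4),'ff',round(s['finger_force'],1))
    print('shift',d.round(4),'turn',np.round(-np.radians(yaw-a)/2,4))
E
python3 -m jog '[[1,[0.15,-0.1,0],0],[1,[0.32,-0.2,0],0],[1,[0.5,-0.32,0],0],[1,[0.68,-0.44,0],0],[1,[0.86,-0.55,0],0]]'
python3 -m jog '[[1,[0.17,-0.11,0],0],[1,[0.34,-0.22,0],0],[1,[0.52,-0.33,0],0],[1,[0.7,-0.44,0.0],0],[1,[0.87,-0.55,0.0],0]]'
python3 -m jog '[[1,[0.17,-0.11,0],0.05],[1,[0.34,-0.22,0.05],0.11],[1,[0.52,-0.33,0.1],0.17],[1,[0.7,-0.44,0.15],0.23],[1,[0.87,-0.55,0.2],0.28]]'
python3 -m jog '[[1,[0,0,0],0.03],[1,[0,0,0],0.06],[1,[0,0,0],0.06],[1,[0,0,0],0.06],[1,[0,0,0],0.06]]'
python3 - <<'E'
from h import *
import pickle
d=cam('wrist');need(.451,-.201,.22,-25.4);pickle.dump(d,open('w1.pkl','wb'));cv2.imwrite('pics/w1.png',d['color'])
print(proj(d,[.523,-.235,.128]),proj(d,[.523,-.235,.053]))
E
```

```text
t: 0.57
tcp_pos: [0.2378, -0.4216, 0.2559]
tcp_rot: [[0.971, 0.239, -0.0], [0.239, -0.971, 0.001], [-0.0, -0.001, -1.0]]
ft_force: [0.9, -1.0, -0.2]
gripper_width: 0.0859
finger_force: 0.0
t: 0.98
tcp_pos: [0.3449, -0.3102, 0.256]
tcp_rot: [[0.971, 0.239, -0.0], [0.239, -0.971, 0.0], [-0.0, -0.0, -1.0]]
ft_force: [0.7, 0.3, -0.1]
gripper_width: 0.0857
finger_force: 0.0
t: 1.4
tcp_pos: [0.4519, -0.1991, 0.2258]
tcp_rot: [[0.948, -0.318, 0.0], [-0.318, -0.948, -0.0], [0.0, 0.0, -1.0]]
ft_force: [-0.4, -0.5, -0.2]
gripper_width: 0.0855
finger_force: 0.0
t: 1.82
tcp_pos: [0.4509, -0.2005, 0.2262]
tcp_rot: [[0.906, -0.424, -0.0], [-0.424, -0.906, -0.0], [-0.0, 0.0, -1.0]]
ft_force: [-0.7, 0.1, 0.1]
gripper_width: 0.0854
finger_force: 0.0
t 1.87 tcp [ 0.4509 -0.2006  0.2263] yaw -25.09 F [ 0.28 -0.48  0.39] w 0.0851 ff 0.0
shift [0.0018 0.0019 0.0422] turn 0.0027
[318.60891272 105.34951617] [318.51311555 105.42954747]
```

View pics/w1.png

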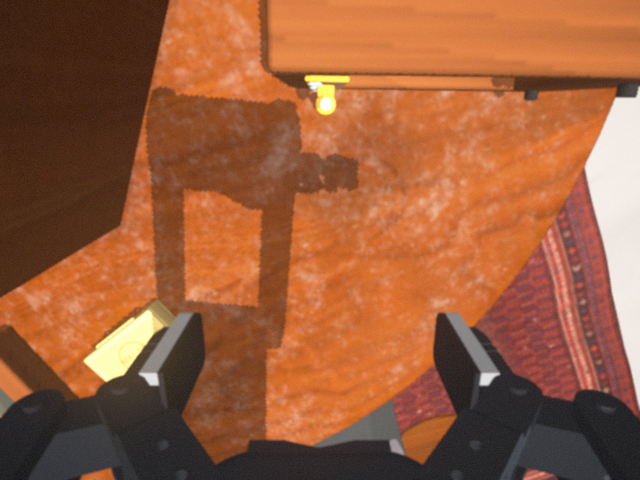

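The wrist view shows the pin (seen end-on) at about (326,103), the strip at (328,79), the roof's front-left corner near (268,70), and the bumpers at (531,95) and (627,90).

Run:
```python
from h import *
import pickle
d=pickle.load(open('w1.pkl','rb'));im=d['color'];hsv=cv2.cvtColor(im,cv2.COLOR_BGR2HSV)
r=im[92:118,310:345].astype(int)
m=(r.min(2)>150);ys,xs=np.nonzero(m);print('white',xs.mean()+310,ys.mean()+92,len(xs))
m=(r[:,:,1]>190)&(r[:,:,2]>220);ys,xs=np.nonzero(m);print('yellow',xs.mean()+310,ys.mean()+92,xs.min()+310,xs.max()+310,ys.min()+92,ys.max()+92)
for u in(323.,326.,326.5):print(onz(d,u,103,.128).round(4),onz(d,u,103,.113).round(4))
# roof front edge: strongest vertical gradient near row 60..85 for columns 360..600
g=cv2.GaussianBlur(cv2.cvtColor(im,6),(3,3),0).astype(float)
pts=[]
for u in range(360,500,10):
    col=g[60:84,u];k=np.argmin(np.diff(col));pts.append((u,60.5+k))
print(pts)
W=np.array([onz(d,u,v,.165)[:2] for u,v in pts]);vx=cv2.fitLine(W.astype(np.float32),cv2.DIST_HUBER,0,1e-4,1e-4).ravel();print(vx,np.degrees(np.arctan2(vx[1],vx[0])))
for v in range(5,65,10):
    row=g[v,250:285];print(v,250.5+np.argmax(np.abs(np.diff(row))),end=' ')
```

```text
white 325.96078431372547 103.6078431372549 153
yellow 325.7645502645503 102.46296296296296 317 335 92 114
[ 0.5231 -0.2375  0.128 ] [ 0.5231 -0.2377  0.113 ]
[ 0.5224 -0.2389  0.128 ] [ 0.5224 -0.2392  0.113 ]
[ 0.5223 -0.2392  0.128 ] [ 0.5223 -0.2395  0.113 ]
[(360, np.float64(71.5)), (370, np.float64(71.5)), (380, np.float64(72.5)), (390, np.float64(72.5)), (400, np.float64(72.5)), (410, np.float64(72.5)), (420, np.float64(72.5)), (430, np.float64(72.5)), (440, np.float64(73.5)), (450, np.float64(73.5)), (460, np.float64(73.5)), (470, np.float64(73.5)), (480, np.float64(73.5)), (490, np.float64(73.5))]
[ 0.4347908   0.9005315   0.51775765 -0.27704084] 64.22801
5 266.5 15 257.5 25 259.5 35 259.5 45 260.5 55 268.5
```

```bash
python3 -m jog '[[1,[-0.1,-0.15,-0.08],0],[1,[-0.22,-0.35,-0.16],0],[1,[-0.35,-0.56,-0.2],0],[1,[-0.49,-0.78,-0.2],0],[1,[-0.63,-0.99,-0.2],0]]' >/dev/null
python3 -m jog '[[1,[-0.14,-0.21,0],-0.05],[1,[-0.28,-0.43,0],-0.11],[1,[-0.41,-0.64,0],-0.16],[1,[-0.54,-0.84,0],-0.22],[1,[-0.63,-0.99,0],-0.27]]' >/dev/null
python3 -m jog '[[1,[0,0,0],0],[1,[0,0,0],0],[1,[0,0,0],0],[1,[0,0,0],0],[1,[0,0,0],0]]' >/dev/null
python3 - <<'E'
from h import *
import pickle
d=cam('wrist');need(.405,.149,.25,5.7);pickle.dump(d,open('w2.pkl','wb'));cv2.imwrite('pics/w2.png',d['color'])
for P in([.494,.158,.123],[.483,.157,.145],[.327,.141,.145]):print(proj(d,P))
E
```

```text
t 3.17 tcp [0.4063 0.1477 0.2563] yaw 5.69 F [ 0.59  0.59 -0.65] w 0.0853 ff 0.0
shift [-0.0075 -0.0096  0.0421] turn -0.0001
[315.0015793   89.81014972]
[314.60503653 109.70812397]
[316.1604049  355.13330108]
```

View pics/w2.png

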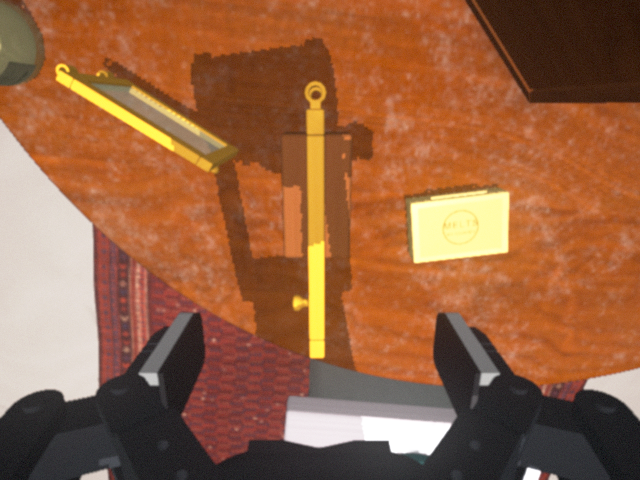

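The wrist view shows the held-out door edge-on, straight from knuckle (315,93) to free end (318,357), between the fingers. It agrees with the prediction to within 2 px. Descend and grip.

```bash
python3 -m jog '[[1,[-0.007,-0.006,0.12],0],[1,[-0.007,-0.006,0.28],0],[1,[-0.007,-0.006,0.45],0],[1,[-0.007,-0.006,0.62],0],[1,[-0.007,-0.006,0.765],0]]' >/dev/null
python3 -m jog '[[0,[0,0,0],0],[-1,[0,0,0],0],[-1,[0,0,0],0],[-1,[0,0,0],0],[-1,[0,0,0],0]]' 60
python3 -m jog '[[-1,[0,0,0],0],[-1,[0,0,0],0],[-1,[0,0,0],0],[-1,[0,0,0],0],[-1,[0,0,0],0]]' 
python3 -m jog '[[-1,[0,0,0],0],[-1,[0,0,0],0],[-1,[0,0,0],0],[-1,[0,0,-0.01],0],[-1,[0,0,-0.03],0]]'
```

```text
t: 4.0
tcp_pos: [0.406, 0.1497, 0.1435]
tcp_rot: [[0.995, 0.101, 0.004], [0.101, -0.995, 0.001], [0.004, -0.0, -1.0]]
ft_force: [0.7, -0.0, 1.0]
gripper_width: 0.0255
finger_force: 0.0
t: 4.42
tcp_pos: [0.4058, 0.1498, 0.1431]
tcp_rot: [[0.995, 0.102, 0.003], [0.102, -0.995, 0.0], [0.003, -0.0, -1.0]]
ft_force: [0.5, -0.3, 5.4]
gripper_width: 0.009
finger_force: 60.0
t: 4.83
tcp_pos: [0.4039, 0.1495, 0.1451]
tcp_rot: [[0.995, 0.102, -0.003], [0.102, -0.995, -0.001], [-0.003, 0.0, -1.0]]
ft_force: [-0.0, -0.1, -1.6]
gripper_width: 0.009
finger_force: 59.0
```

```bash
python3 -m jog '[[-1,[0,0,-0.06],0],[-1,[0,0,-0.15],0],[-1,[0,0,-0.26],0],[-1,[0,0,-0.38],0],[-1,[0,0,-0.47],0]]' >/dev/null
python3 -m jog '[[-1,[-0.05,0.1,0],0],[-1,[-0.13,0.28,0],0],[-1,[-0.22,0.47,0],0],[-1,[-0.31,0.66,0],0],[-1,[-0.387,0.832,0],0]]' >/dev/null
python3 -m jog '[[-1,[-0.02,0.18,0],0.05],[-1,[-0.04,0.36,0],0.11],[-1,[-0.06,0.55,0],0.17],[-1,[-0.08,0.74,0],0.23],[-1,[-0.095,0.929,0],0.275]]' >/dev/null
python3 -m jog '[[-1,[0.1,0.05,0],0],[-1,[0.22,0.08,0],0],[-1,[0.36,0.12,0],0],[-1,[0.48,0.16,0],0],[-1,[0.57,0.19,0],0]]' >/dev/null
python3 -m jog '[[-1,[0.04,0.01,0],0],[-1,[0.06,0.02,0],0],[-1,[0.06,0.02,0],0],[-1,[0.06,0.02,0],0],[-1,[0.06,0.02,0],0]]'
python3 - <<'E'
from h import *
import pickle
d=cam('wrist');need(.4418,-.2001,.185,-25.7);pickle.dump(d,open('w3.pkl','wb'));cv2.imwrite('pics/w3.png',d['color'])
E
```

```text
t: 6.92
tcp_pos: [0.4308, -0.1893, 0.2167]
tcp_rot: [[0.901, -0.433, -0.0], [-0.433, -0.901, 0.0], [-0.0, -0.0, -1.0]]
ft_force: [0.2, -0.4, -2.5]
gripper_width: 0.009
finger_force: 59.1
t 6.97 tcp [ 0.4308 -0.1893  0.2167] yaw -25.65 F [ 0.02 -0.35 -2.17] w 0.0086 ff 59.1
shift [0.0971 0.0332 0.2114] turn 0.0004
```

View pics/w3.png

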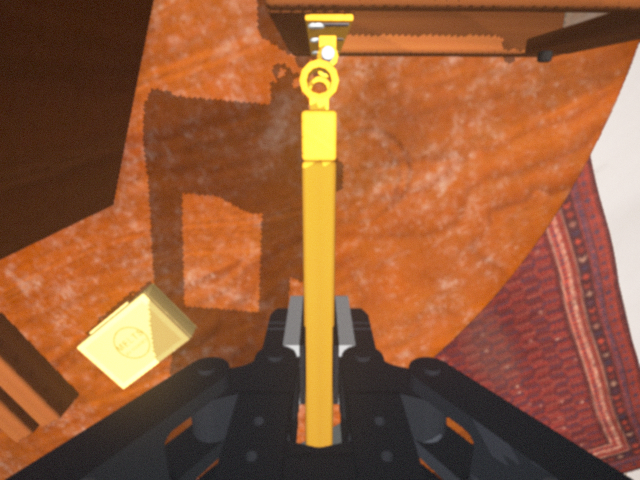

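The wrist view shows the held door with its upper knuckle ring at (320,79), the lower ring just under it, and the upper pin tip at about (328,53).

Run:
```python
from h import *
import pickle
d=pickle.load(open('w3.pkl','rb'));im=d['color']
T=np.array(sense()['tcp_rot']);p=np.array(sense()['tcp_pos'])
r=im[40:66,310:345].astype(int);m=r.min(2)>150;n,l,st,c=cv2.connectedComponentsWithStats(m.astype(np.uint8));print('white',[(c[i]+[310,40],st[i,4]) for i in range(1,n) if st[i,4]>10])
sub=im[50:130,290:350];g=((sub[:,:,1]>150)&(sub[:,:,2]>200)).astype(np.uint8)
con,h=cv2.findContours(g,cv2.RETR_CCOMP,cv2.CHAIN_APPROX_NONE)
for k in con:
    if len(k)>15:
        (x,y),ra=cv2.minEnclosingCircle(k);print('contour',x+290,y+50,ra,cv2.boundingRect(k))
cv2.imwrite('pics/c3.png',cv2.resize(im[35:125,280:370],(630,630),interpolation=cv2.INTER_CUBIC)[:600])
```

```text
white [(array([313.81818182,  40.36363636]), np.int32(11)), (array([327.72781065,  52.34911243]), np.int32(169))]
contour 319.5 89.5 43.20310974121094 (9, 0, 41, 80)
contour 318.5 88.0 7.762187480926514 (21, 31, 16, 13)
contour 317.5 76.5 12.020915031433105 (16, 17, 24, 17)
```

View pics/c3.png

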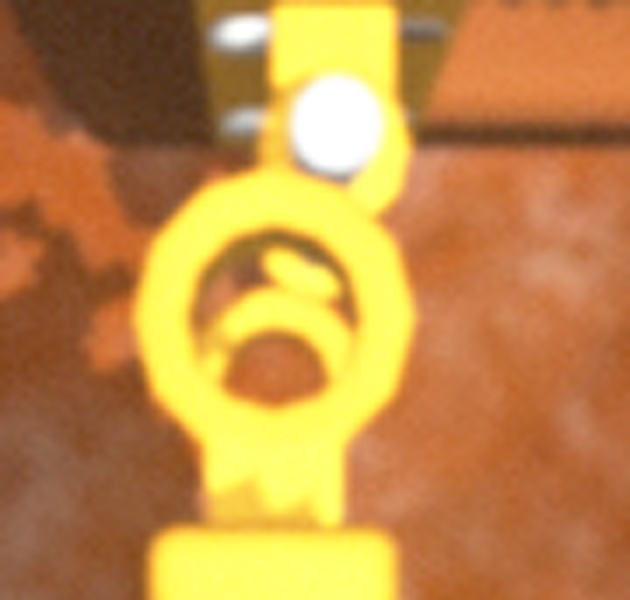

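Run:
```python
from h import *
import pickle
d=pickle.load(open('w3.pkl','rb'));s=sense();R=np.array(s['tcp_rot']);p=np.array(s['tcp_pos'])
f=lambda w:(R.T@(w-p)).round(4)
k=onz(d,318.9,79.4,p[2]-.0203);l=onz(d,318.9,89.2,p[2]-.0953);q=onz(d,327.73,52.35,.128)
print('knuckle',f(k),'lower',f(l),'pin',f(q),q.round(4))
d1=pickle.load(open('w1.pkl','rb'));print('pin w1',onz(d1,325.96,103.6,.128).round(4))
# via lower shoulder: pin again
dd=R.T@(q-k);print('move tool',dd.round(4),(dd/.15).round(4))
```

```text
knuckle [0.0878 0.0007 0.0203] lower [0.0875 0.0008 0.0953] pin [0.1038 0.005  0.0887] [ 0.5222 -0.2387  0.128 ]
pin w1 [ 0.5222 -0.2388  0.128 ]
move tool [0.016  0.0043 0.0684] [0.1066 0.0286 0.4561]
```

```bash
python3 -m jog '[[-1,[0.03,0.008,0],0],[-1,[0.06,0.016,0.0],0],[-1,[0.09,0.024,0.03],0],[-1,[0.107,0.029,0.08],0],[-1,[0.107,0.029,0.15],0]]' >/dev/null
python3 -m jog '[[-1,[0,0,0.05],0],[-1,[0,0,0.1],0],[-1,[0,0,0.13],0],[-1,[0,0,0.13],0],[-1,[0,0,0.13],0]]'
python3 - <<'E'
from h import *
import pickle
d=cam('wrist');need(.4418,-.2001,.1493,-25.7);pickle.dump(d,open('w4.pkl','wb'));im=d['color']
s=sense();p=np.array(s['tcp_pos']);R=np.array(s['tcp_rot']);q=np.array([.5222,-.2387,.128])
k=onz(d,318.9,79.4,p[2]-.0203);print('residual tool',(R.T@(q-k)).round(4))
cv2.imwrite('pics/c4.png',cv2.resize(im[35:125,280:370],(630,630),interpolation=cv2.INTER_CUBIC)[:600])
E
```

```text
t: 7.8
tcp_pos: [0.4438, -0.2007, 0.1744]
tcp_rot: [[0.901, -0.433, -0.0], [-0.433, -0.901, 0.0], [-0.0, 0.0, -1.0]]
ft_force: [-0.4, 0.1, -2.5]
gripper_width: 0.009
finger_force: 59.0
t 7.85 tcp [ 0.444  -0.2009  0.1749] yaw -25.68 F [ 0.81  0.46 -1.43] w 0.0092 ff 59.0
shift [-0.0158  0.0019  0.1707] turn 0.0002
residual tool [-0.0007 -0.0004  0.0266]
```

View pics/c4.png

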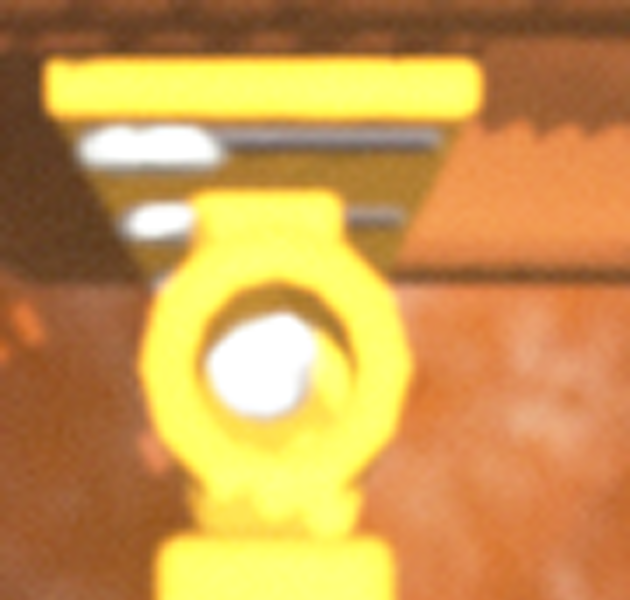

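Crop 4: the pin tip shows white inside the bore at crop (262,365), but the ring (276,366) sits lower than the (276,316) of the previous crop. I'll compare the two pictures in numbers before lowering.

Run:
```python
from h import *
import pickle
for n in('w3','w4'):
    im=pickle.load(open(n+'.pkl','rb'))['color'].astype(int)
    m=(im[:,:,2]-im[:,:,0]>110)&(im[:,:,1]-im[:,:,0]>70)&(abs(im[:,:,2]-im[:,:,1])<100)
    print(n,[(v,*(lambda x:(x.min()+280,x.max()+280,len(x)))(np.nonzero(m[v,280:360])[0])) for v in list(range(60,124,3))+[140,170,200,250,300] if m[v,280:360].any()])
    print(' bottom',[tuple(im[v,319]) for v in range(436,456,3)])
a=pickle.load(open('w3.pkl','rb'))['color'];b=pickle.load(open('w4.pkl','rb'))['color']
A=cv2.cvtColor(a,6);B=cv2.cvtColor(b,6)
for y0,y1 in((100,125),(110,175),(300,350),(430,455)):
    r=cv2.matchTemplate(B[y0-15:y1+15,280:360],A[y0:y1,290:350],cv2.TM_CCOEFF_NORMED);print(y0,cv2.minMaxLoc(r)[1:4:2])
```

```text
w3 [(60, np.int64(311), np.int64(337), 22), (63, np.int64(307), np.int64(336), 30), (66, np.int64(304), np.int64(334), 31), (69, np.int64(301), np.int64(336), 32), (72, np.int64(300), np.int64(337), 31), (75, np.int64(299), np.int64(338), 31), (78, np.int64(298), np.int64(338), 35), (81, np.int64(298), np.int64(339), 42), (84, np.int64(299), np.int64(338), 32), (87, np.int64(300), np.int64(338), 28), (90, np.int64(301), np.int64(336), 25), (93, np.int64(303), np.int64(335), 33), (96, np.int64(306), np.int64(331), 26), (99, np.int64(308), np.int64(329), 22), (102, np.int64(309), np.int64(329), 21), (105, np.int64(309), np.int64(329), 21), (108, np.int64(309), np.int64(329), 21), (111, np.int64(302), np.int64(335), 34), (114, np.int64(301), np.int64(336), 36), (117, np.int64(301), np.int64(336), 36), (120, np.int64(301), np.int64(336), 36), (123, np.int64(301), np.int64(336), 36), (140, np.int64(301), np.int64(336), 36), (170, np.int64(302), np.int64(335), 34), (200, np.int64(302), np.int64(335), 34), (250, np.int64(303), np.int64(334), 32), (300, np.int64(304), np.int64(333), 30)]
 bo
[... 1182 characters left out ...]
int64(302), np.int64(336), 35), (140, np.int64(302), np.int64(336), 35), (170, np.int64(303), np.int64(335), 33), (200, np.int64(303), np.int64(335), 33), (250, np.int64(303), np.int64(335), 33), (300, np.int64(304), np.int64(333), 30)]
 bottom [(np.int64(69), np.int64(194), np.int64(246)), (np.int64(66), np.int64(194), np.int64(245)), (np.int64(67), np.int64(194), np.int64(245)), (np.int64(69), np.int64(191), np.int64(245)), (np.int64(50), np.int64(74), np.int64(96)), (np.int64(47), np.int64(44), np.int64(55)), (np.int64(42), np.int64(44), np.int64(48))]
100 (0.9648876786231995, (10, 17))
110 (0.973800778388977, (11, 15))
300 (0.9969049096107483, (10, 15))
430 (0.9889068007469177, (10, 15))
```

Run:
```python
from h import *
import pickle
d=cam('wrist');need(.4418,-.2001,.1493,-25.7);pickle.dump(d,open('w5.pkl','wb'));im=d['color']
a=pickle.load(open('w3.pkl','rb'))['color']
t=cam('top');s=cam('side');pickle.dump((t,s),open('ts.pkl','wb'))
print('proj pin',proj(d,[.5222,-.2387,.128]))
f=lambda i:cv2.resize(i[30:190,260:380],(360,480),interpolation=cv2.INTER_CUBIC)
print([proj(s,p).round(0) for p in([.522,-.239,.15],[.29,-.127,.18])])
sd=cv2.resize(s['color'][190:290,350:450],(400,400),interpolation=cv2.INTER_CUBIC)
o=np.zeros((580,800,3),np.uint8);x=cv2.resize(o,(1,1));o[:400,400:]=sd
g=lambda i:cv2.resize(i[30:175,270:370],(400,580),interpolation=cv2.INTER_CUBIC)
o[:,:400]=g(im);cv2.imwrite('pics/c5.png',o)
```

```text
t 7.9 tcp [ 0.4441 -0.2009  0.1752] yaw -25.68 F [-0.51  0.2  -2.21] w 0.0086 ff 59.0
shift [-0.0168  0.0017  0.1725] turn 0.0002
proj pin [317.54117673  86.63186859]
[array([402., 221.]), array([371., 267.])]
```

View pics/c5.png

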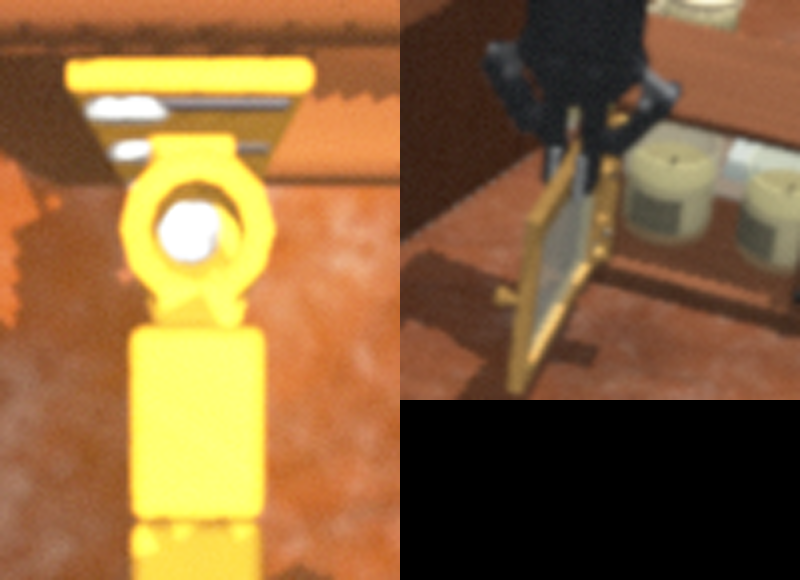

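Crop 5: the ring is at pixel (319,87.5) and the lower knuckle peeks out behind it at v≈105. The pin is where predicted, so the door has pitched about 2–4° in the grip. On the way in the lower knuckle brushed the upper pin, because at that height it passes at z 0.105–0.121. I'll back off, press the door's bottom edge lightly on the bare table to square it, and come in again lower.

```bash
python3 -m jog '[[-1,[0,0,-0.015],0],[-1,[0,0,-0.03],0],[-1,[-0.04,0,-0.03],0],[-1,[-0.12,0,-0.03],0],[-1,[-0.2,0,-0.03],0]]' >/dev/null
python3 -m jog '[[-1,[-0.06,0,0],0],[-1,[-0.1,0,0],0],[-1,[-0.1,0,0.05],0],[-1,[-0.1,0,0.11],0],[-1,[-0.1,0,0.16],0]]' |grep -E 'tcp_pos|ft_f|fing'
python3 -m jog '[[-1,[0,0,0.02],0],[-1,[0,0,0.03],0],[-1,[0,0,0.04],0],[-1,[0,0,0.05],0],[-1,[0,0,0.06],0]]' |grep -E 'tcp_pos|ft_f|fing'
python3 -m jog '[[-1,[0,0,0.005],0],[-1,[0,0,0.01],0],[-1,[0,0,0.015],0],[-1,[0,0,0.02],0],[-1,[0,0,0.02],0]]' |grep -E 'tcp_pos|ft_f|fing'
python3 - <<'E'
from h import *
s=sense();R=np.array(s['tcp_rot']);p=np.array(s['tcp_pos'])
f=lambda x:(p+R@[x,0,0]).round(3)
print(f(.09),f(-.08))
E
```

```text
tcp_pos: [0.4033, -0.1813, 0.1539]
ft_force: [0.5, -0.5, -2.9]
finger_force: 59.0
tcp_pos: [0.4036, -0.1815, 0.1462]
ft_force: [-1.0, -0.1, -1.2]
finger_force: 59.0
tcp_pos: [0.4032, -0.1812, 0.143]
ft_force: [-0.3, -0.2, -2.7]
finger_force: 59.0
[ 0.484 -0.22   0.143] [ 0.331 -0.147  0.143]
```

```bash
python3 -m jog '[[-1,[0,0,0.005],0],[-1,[0,0,0.01],0],[-1,[0,0,0.015],0],[-1,[0,0,0.02],0],[-1,[0,0,0.02],0]]' |grep -E 'tcp_pos|ft_f|fing'
python3 -m jog '[[-1,[0,0,0.004],0],[-1,[0,0,0.008],0],[-1,[0,0,0.012],0],[-1,[0,0,0.016],0],[-1,[0,0,0.016],0]]' |grep -E 'tcp_pos|ft_f|fing'
```

```text
tcp_pos: [0.4032, -0.1812, 0.1398]
ft_force: [0.3, 0.5, -1.6]
finger_force: 59.0
tcp_pos: [0.4033, -0.1813, 0.1381]
ft_force: [-1.7, 1.3, 0.2]
finger_force: 59.4
```

```bash
python3 -m jog '[[-1,[0,0,0.002],0],[-1,[0,0,0.004],0],[-1,[0,0,0.006],0],[-1,[0,0,0.008],0],[-1,[0,0,0.008],0]]' |grep -E 'tcp_pos|ft_f|fing'
python3 -m jog '[[-1,[0,0,0.002],0],[-1,[0,0,0.004],0],[-1,[0,0,0.006],0],[-1,[0,0,0.008],0],[-1,[0,0,0.008],0]]' |grep -E 'tcp_pos|ft_f|fing'
```

```text
tcp_pos: [0.4033, -0.1813, 0.1379]
ft_force: [-4.1, 2.4, 7.9]
finger_force: 60.4
tcp_pos: [0.4033, -0.1813, 0.1377]
ft_force: [-6.1, 2.9, 12.6]
finger_force: 61.2
```

```bash
python3 -m jog '[[-1,[0,0,0],0],[-1,[0,0,0],0],[-1,[0,0,0],0],[-1,[0,0,0],0],[-1,[0,0,0],0]]' 20 |grep -E 'tcp_pos|ft_f|fing'
cat > k.py <<'E'
from h import *
import pickle,sys
d=cam('wrist');pickle.dump(d,open(sys.argv[1],'wb'));im=d['color'].astype(int)
m=(im[:,:,2]-im[:,:,0]>110)&(im[:,:,1]-im[:,:,0]>70)&(abs(im[:,:,2]-im[:,:,1])<100)
print([(v,*(lambda x:(int(x.min())+280,int(x.max())+280,len(x)))(np.nonzero(m[v,280:360])[0])) for v in range(54,124,3) if m[v,280:360].any()])
E
python3 k.py w6.pkl
```

```text
tcp_pos: [0.4032, -0.1813, 0.1377]
ft_force: [-6.3, 3.2, 12.3]
finger_force: 61.2
[(66, 317, 320, 4), (69, 309, 329, 21), (72, 306, 332, 27), (75, 303, 334, 32), (78, 301, 336, 36), (81, 301, 337, 25), (84, 300, 338, 22), (87, 299, 338, 19), (90, 300, 337, 24), (93, 301, 337, 37), (96, 302, 336, 35), (99, 304, 334, 31), (102, 306, 332, 27), (105, 307, 331, 25), (108, 307, 331, 25), (111, 304, 335, 32), (114, 302, 336, 35), (117, 302, 336, 35), (120, 302, 336, 35), (123, 302, 337, 36)]
```

```bash
python3 -m jog '[[-0.78,[0,0,0],0],[-0.76,[0,0,0],0],[-0.75,[0,0,-0.01],0],[-0.75,[0,0,-0.02],0],[-0.75,[0,0,-0.02],0]]' 20 |grep -E 'tcp_pos|ft_f|fing|wid'
python3 k.py w7.pkl
```

```text
tcp_pos: [0.4035, -0.1814, 0.1383]
ft_force: [0.3, 1.0, -0.5]
gripper_width: 0.0109
finger_force: 0.0
[(93, 316, 325, 10), (96, 310, 331, 22), (99, 307, 334, 28), (102, 304, 337, 34), (105, 303, 338, 27), (108, 302, 339, 26), (111, 302, 340, 26), (114, 301, 340, 29), (117, 302, 339, 38), (120, 303, 338, 36), (123, 304, 337, 34)]
```

```bash
python3 -m jog '[[-0.75,[0,0,0.01],0],[-0.75,[0,0,0.02],0],[-0.75,[0,0,0.03],0],[-0.75,[0,0,0.036],0],[-0.75,[0,0,0.036],0]]' 20 |grep -E 'tcp_pos|ft_f|fing|wid'
python3 -m jog '[[-0.8,[0,0,0],0],[-1,[0,0,0],0],[-1,[0,0,0],0],[-1,[0,0,0],0],[-1,[0,0,0],0]]' 80 |grep -E 'tcp_pos|ft_f|fing|wid'
python3 k.py w8.pkl
```

```text
tcp_pos: [0.403, -0.1811, 0.1323]
ft_force: [0.2, 0.2, 0.4]
gripper_width: 0.0104
finger_force: 0.0
tcp_pos: [0.4031, -0.1812, 0.1326]
ft_force: [-1.3, -0.4, -2.0]
gripper_width: 0.0089
finger_force: 77.9
[(90, 317, 321, 5), (93, 309, 330, 22), (96, 306, 332, 27), (99, 303, 335, 33), (102, 301, 337, 36), (105, 300, 338, 27), (108, 300, 339, 27), (111, 299, 340, 29), (114, 300, 339, 31), (117, 300, 338, 39), (120, 301, 337, 37), (123, 303, 336, 34)]
```

```bash
python3 -m jog '[[-1,[0,0,-0.03],0],[-1,[0,0,-0.09],0],[-1,[0,0,-0.16],0],[-1,[0,0,-0.22],0],[-1,[0,0,-0.265],0]]' >/dev/null
python3 -m jog '[[-1,[0,0,0],0],[-1,[0,0,0],0],[-1,[0,0,0],0],[-1,[0,0,0],0],[-1,[0,0,0],0]]' |grep -E 'tcp_pos|ft_f|fing|wid'
python3 k.py w9.pkl
python3 - <<'E'
from h import *
import pickle
d=pickle.load(open('w9.pkl','rb'));s=sense();R=np.array(s['tcp_rot']);p=np.array(s['tcp_pos']);im=d['color'].astype(int)
for v in range(99,126,2):print(v,''.join('#' if im[v,u,1]>190 else ('+' if im[v,u,1]>140 else '.') for u in range(296,344)))
k=onz(d,319.6,111,p[2]-.0196);q=np.array([.5222,-.2387,.128])
w=im[40:80,300:360];
print('knuckle',R.T@(k-p),'to pin',(R.T@(q-k)).round(4),((R.T@(q-k))/.15).round(4),p)
m=(d['color'].min(2)>150).astype(np.uint8);n,l,st,c=cv2.connectedComponentsWithStats(m[0:90,290:370]);print([(c[i]+[290,0],st[i,4]) for i in range(1,n) if st[i,4]>20],proj(d,q))
E
```

```text
tcp_pos: [0.403, -0.181, 0.1719]
ft_force: [0.6, -0.6, -1.4]
gripper_width: 0.0087
finger_force: 77.9
[(90, 317, 321, 5), (93, 308, 330, 23), (96, 306, 332, 27), (99, 303, 335, 33), (102, 301, 337, 36), (105, 300, 338, 27), (108, 300, 339, 27), (111, 299, 339, 28), (114, 300, 339, 31), (117, 300, 338, 39), (120, 301, 337, 37), (123, 303, 335, 33)]
99 .......+###############################+........
101 .....+###################################.......
103 .....+##############++.....+#############+......
105 .....###########++++++.......+############+.....
107 ....+############+++++........+############.....
109 ....############+++++.........+############+....
111 ...+#############+++..........+############+....
113 ....##############++.........+#############+....
115 ....+##############+++....++###############.....
117 .....#####################################+....+
119 .....+###################################+.....+
121 ......###################################+......
123 .......+###############################++.......
125 .........+###########################+........+.
knuckle [0.07801186 0.00092773 0.01950565] to pin [ 0.0544 -0.0007  0.0243] [ 0.3629 -0.0044  0.1622] [ 0.40299439 -0.18108091  0.1719938 ]
[(array([318.24137931,   3.06896552]), np.int32(87))] [317.5499019  -53.66601488]
```

```bash
python3 -m jog '[[-1,[0.04,0,0],0],[-1,[0.09,-0.002,0],0],[-1,[0.14,-0.004,0],0],[-1,[0.19,-0.004,0],0],[-1,[0.23,-0.004,0],0]]' |grep -E 'tcp_pos|ft_f|fing|wid'
python3 -m jog '[[-1,[0.03,0,0],0],[-1,[0.06,0,0],0],[-1,[0.09,0,0],0],[-1,[0.12,0,0],0],[-1,[0.133,0,0],0]]' |grep -E 'tcp_pos|ft_f|fing|wid'
python3 -m jog '[[-1,[0,0,0],0],[-1,[0,0,0],0],[-1,[0,0,0],0],[-1,[0,0,0],0],[-1,[0,0,0],0]]' |grep -E 'tcp_pos|ft_f|fing|wid'
python3 k.py w10.pkl
python3 - <<'E'
from h import *
import pickle
d=pickle.load(open('w10.pkl','rb'));s=sense();R=np.array(s['tcp_rot']);p=np.array(s['tcp_pos']);im=d['color']
k=onz(d,319.6,111,p[2]-.0196);q=np.array([.5222,-.2387,.128])
print('to pin',(R.T@(q-k)).round(4),'pin proj',proj(d,q),'bore axis at tip',proj(d,np.r_[k[:2],.128]))
m=(im.min(2)>150).astype(np.uint8);n,l,st,c=cv2.connectedComponentsWithStats(m[90:130,290:350]);print([(c[i]+[290,90],st[i,4]) for i in range(1,n) if st[i,4]>8])
E
```

```text
tcp_pos: [0.4357, -0.1962, 0.1725]
ft_force: [-0.6, -0.6, -1.5]
gripper_width: 0.0084
finger_force: 77.9
tcp_pos: [0.4531, -0.2046, 0.1726]
ft_force: [-0.3, 0.0, -2.4]
gripper_width: 0.0086
finger_force: 77.9
tcp_pos: [0.4525, -0.2042, 0.1727]
ft_force: [0.7, -0.3, -2.5]
gripper_width: 0.0085
finger_force: 77.9
[(57, 323, 323, 1), (75, 288, 358, 65), (78, 288, 358, 67), (81, 289, 359, 65), (84, 346, 357, 5), (87, 313, 340, 18), (90, 309, 330, 22), (93, 309, 329, 21), (96, 306, 348, 28), (99, 303, 335, 33), (102, 301, 337, 37), (105, 300, 343, 29), (108, 300, 339, 24), (111, 299, 339, 24), (114, 300, 339, 24), (117, 300, 338, 26), (120, 301, 337, 37), (123, 303, 336, 34)]
to pin [-0.0003 -0.0001  0.0251] pin proj [319.09983058 110.99342278] bore axis at tip [319.38959274 110.19743258]
[(array([305.25      ,  91.53571429]), np.int32(28)), (array([318.74122807, 111.03070175]), np.int32(228))]
```

```bash
python3 -m jog '[[-1,[-0.002,0,0.01],0],[-1,[-0.002,0,0.025],0],[-1,[-0.002,0,0.04],0],[-1,[-0.002,0,0.05],0],[-1,[-0.002,0,0.06],0]]' |grep -E 'tcp_pos|ft_f|fing'
python3 -m jog '[[-1,[0,0,0.005],0],[-1,[0,0,0.01],0],[-1,[0,0,0.015],0],[-1,[0,0,0.02],0],[-1,[0,0,0.025],0]]' |grep -E 'tcp_pos|ft_f|fing'
python3 -c "
from h import *
need(.4525,-.2042,.1486,-25.7);print(sense()['torque'])"
```

```text
tcp_pos: [0.4522, -0.2041, 0.1632]
ft_force: [0.1, -0.3, -1.3]
finger_force: 77.9
tcp_pos: [0.4524, -0.2042, 0.1599]
ft_force: [0.7, 0.6, -1.7]
finger_force: 77.9
t 16.17 tcp [ 0.4524 -0.2042  0.1599] yaw -25.68 F [ 0.71  0.61 -1.67] w 0.0087 ff 77.9
shift [ 0.0006 -0.0004  0.0751] turn 0.0002
[-0.02988244 -0.02517211  0.03977312]
```

No contact force so far and the knuckles are 4 mm onto the pins. I'll continue down.

```bash
python3 -m jog '[[-1,[0,0,0.005],0],[-1,[0,0,0.01],0],[-1,[0,0,0.015],0],[-1,[0,0,0.02],0],[-1,[0,0,0.025],0]]' |grep -E 'tcp_pos|ft_f|fing'
python3 -m jog '[[-1,[0,0,0.005],0],[-1,[0,0,0.01],0],[-1,[0,0,0.015],0],[-1,[0,0,0.02],0],[-1,[0,0,0.025],0]]' |grep -E 'tcp_pos|ft_f|fing'
python3 -m jog '[[-1,[0,0,0.004],0],[-1,[0,0,0.008],0],[-1,[0,0,0.012],0],[-1,[0,0,0.014],0],[-1,[0,0,0.014],0]]' |grep -E 'tcp_pos|ft_f|fing'
```

```text
tcp_pos: [0.4524, -0.2042, 0.156]
ft_force: [-0.2, 0.2, -2.4]
finger_force: 77.9
tcp_pos: [0.4523, -0.2042, 0.1523]
ft_force: [0.7, -0.5, -1.9]
finger_force: 77.9
tcp_pos: [0.4523, -0.2042, 0.1502]
ft_force: [0.4, -1.2, -2.4]
finger_force: 77.9
```

```bash
python3 -m jog '[[-1,[0,0,0.002],0],[-1,[0,0,0.004],0],[-1,[0,0,0.006],0],[-1,[0,0,0.006],0],[-1,[0,0,0.006],0]]' |grep -E 'tcp_pos|ft_f|fing'
python3 -m jog '[[-1,[0,0,0.002],0],[-1,[0,0,0.004],0],[-1,[0,0,0.004],0],[-1,[0,0,0.004],0],[-1,[0,0,0.004],0]]' |grep -E 'tcp_pos|ft_f|fing'
```

```text
tcp_pos: [0.4523, -0.2042, 0.1494]
ft_force: [-0.8, 0.1, -2.3]
finger_force: 77.9
tcp_pos: [0.4523, -0.2042, 0.1488]
ft_force: [-0.2, 0.2, -2.0]
finger_force: 78.0
```

```bash
python3 -m jog '[[-1,[0,0,0.002],0],[-1,[0,0,0.004],0],[-1,[0,0,0.005],0],[-1,[0,0,0.005],0],[-1,[0,0,0.005],0]]' |grep -E 'tcp_pos|ft_f|fing'
```

```text
tcp_pos: [0.4525, -0.2043, 0.1483]
ft_force: [0.5, -0.0, -1.6]
finger_force: 78.2
```

Both knuckles are at the shoulder level. The home TCP height was expected at 0.1486 and the weight is now being taken up. I'll release and lift off.

```bash
python3 -m jog '[[-0.8,[0,0,0],0],[-0.75,[0,0,0],0],[-0.7,[0,0,0],0],[-0.5,[0,0,0],0],[-0.2,[0,0,0],0]]' 20|grep -E 'tcp_pos|ft_f|fing|wid'
python3 -m jog '[[0,[0,0,0],0],[0,[0,0,-0.05],0],[0,[0,0,-0.15],0],[0,[0,0,-0.3],0],[0,[0,0,-0.45],0]]' |grep -E 'tcp_pos|ft_f|fing|wid'
python3 -m jog '[[0,[0,0,-0.03],0],[0,[0,0,-0.05],0],[0,[0,0,-0.05],0],[0,[0,0,-0.05],0],[0,[0,0,-0.05],0]]' |grep -E 'tcp_pos|ft_f|fing|wid'
python3 - <<'E'
from h import *
import pickle
d=cam('wrist');s=sense();R=np.array(s['tcp_rot']);p=np.array(s['tcp_pos']);im=d['color'].astype(int);print(s['joint_positions'])
pickle.dump(d,open('w11.pkl','wb'))
m=(im[:,:,2]-im[:,:,0]>90)&(im[:,:,1]-im[:,:,0]>70)&(im[:,:,2]-im[:,:,1]<90)
m=cv2.morphologyEx(m.astype(np.uint8),cv2.MORPH_OPEN,np.ones((3,3)))
n,l,st,c=cv2.connectedComponentsWithStats(m[:,200:440])
print([(st[i].tolist(),c[i].round(1)+[200,0]) for i in range(1,n) if st[i,4]>60])
for v in range(90,360,15):
    x=np.nonzero(m[v,200:440])[0]
    if len(x):print(v,x.min()+200,x.max()+200,(R.T@(onz(d,x.mean()+200,v,.151)-p)).round(4)[:2])
E
```

```text
tcp_pos: [0.4524, -0.2042, 0.1482]
ft_force: [-0.0, 0.6, -0.4]
gripper_width: 0.0324
finger_force: 0.0
tcp_pos: [0.4519, -0.204, 0.2161]
ft_force: [0.9, 0.1, 0.3]
gripper_width: 0.0426
finger_force: 0.0
tcp_pos: [0.4517, -0.2038, 0.2213]
ft_force: [-0.4, -0.4, -0.1]
gripper_width: 0.0429
finger_force: 0.0
[-3.08384899e+01 -1.30533810e+00  8.89769369e+01 -3.01473713e-03
  9.25008340e+01  8.48406631e+01]
[([96, 79, 47, 7, 315], array([319.6,  81.9])), ([91, 88, 42, 322, 6474], array([318.2, 251. ]))]
90 311 327 [0.0863 0.0009]
105 307 331 [0.08   0.0011]
120 311 328 [0.0735 0.0011]
135 309 329 [0.0669 0.0009]
150 309 329 [0.0601 0.0009]
165 309 329 [0.0532 0.0009]
180 309 329 [0.0461 0.0009]
195 309 329 [0.0389 0.0009]
210 309 329 [0.0315 0.0009]
225 309 328 [0.0238 0.0006]
240 309 329 [0.0161 0.0009]
255 309 328 [0.0081 0.0006]
270 309 328 [-0.0001  0.0006]
285 310 329 [-0.0085  0.0011]
300 310 328 [-0.0172  0.0008]
315 310 328 [-0.026   0.0008]
330 292 328 [-0.0351 -0.0034]
345 309 328 [-0.0445  0.0006]
```

```bash
python3 -m jog '[[-0.3,[-0.04,-0.06,0],0],[-0.6,[-0.08,-0.12,0],0],[-1,[-0.12,-0.18,0],0],[-1,[-0.15,-0.23,0],0],[-1,[-0.15,-0.23,0],0]]' 20|grep -E 'tcp_pos|ft_f|fing|wid'
python3 -m jog '[[-1,[0,0,0.05],0],[-1,[0,0,0.15],0],[-1,[0,0,0.27],0],[-1,[0,0,0.39],0],[-1,[0,0,0.475],0]]' |grep -E 'tcp_pos|ft_f|fing|wid'
python3 - <<'E'
from h import *
s=sense();R=np.array(s['tcp_rot']);p=np.array(s['tcp_pos']);q=R.T@(np.array([.5222,-.2387,0])-p)
print('pin in tool',q.round(4));r=.10
for f in range(0,91,9):
    a=np.radians(f);u=np.array([-np.cos(a),np.sin(a)]);n=np.array([-np.sin(a),-np.cos(a)])  # tool x=case x, tool y=-case y
    P=q[:2]+r*u+(.005+.011*np.sin(a)+.0145*np.cos(a))*n;print(f,(P/.15).round(3))
E
```

```text
tcp_pos: [0.4468, -0.1612, 0.2232]
ft_force: [-1.5, 0.2, -0.3]
gripper_width: -0.0
finger_force: 0.0
tcp_pos: [0.4463, -0.1632, 0.1495]
ft_force: [-0.2, 0.1, -0.8]
gripper_width: 0.0
finger_force: 0.0
pin in tool [0.1014 0.035  0.1493]
0 [0.01  0.104]
9 [-0.004  0.199]
18 [-0.004  0.299]
27 [0.013 0.4  ]
36 [0.046 0.5  ]
45 [0.096 0.596]
54 [0.163 0.685]
63 [0.247 0.763]
72 [0.344 0.827]
81 [0.453 0.873]
90 [0.57 0.9 ]
```

```bash
J(){ :; }
python3 -m jog '[[-1,[0,0.03,0],0],[-1,[0,0.06,0],0],[-1,[0,0.09,0],0],[-1,[0,0.11,0],0],[-1,[0,0.13,0],0]]' |grep -E 'tcp_pos|ft_f'
python3 -m jog '[[-1,[0,0.02,0],0],[-1,[0,0.04,0],0],[-1,[0,0.06,0],0],[-1,[0,0.08,0],0],[-1,[0,0.1,0],0]]' |grep -E 'tcp_pos|ft_f'
python3 -m jog '[[-1,[0,0.02,0],0],[-1,[0,0.05,0],0],[-1,[0.005,0.08,0],0],[-1,[0.01,0.11,0],0],[-1,[0.015,0.14,0],0]]' |grep -E 'tcp_pos|ft_f'
python3 -m jog '[[-1,[0.007,0.025,0],0],[-1,[0.014,0.05,0],0],[-1,[0.02,0.08,0],0],[-1,[0.028,0.1,0],0],[-1,[0.037,0.13,0],0]]' |grep -E 'tcp_pos|ft_f'
python3 -m jog '[[-1,[0.01,0.02,0],0],[-1,[0.02,0.04,0],0],[-1,[0.03,0.06,0],0],[-1,[0.04,0.08,0],0],[-1,[0.05,0.096,0],0]]' |grep -E 'tcp_pos|ft_f'
python3 - <<'E'
from h import *
import pickle
d=cam('wrist');s=sense();R=np.array(s['tcp_rot']);p=np.array(s['tcp_pos']);im=d['color'].astype(int)
m=(im[:,:,2]-im[:,:,0]>90)&(im[:,:,1]-im[:,:,0]>70)&(im[:,:,2]-im[:,:,1]<90)
m=cv2.morphologyEx(m.astype(np.uint8),cv2.MORPH_OPEN,np.ones((5,5)))
n,l,st,c=cv2.connectedComponentsWithStats(m)
for i in range(1,n):
    if st[i,4]>1500:
        ys,xs=np.nonzero(l==i);k=slice(None,None,40);W=np.array([(R.T@(onz(d,x,y,.151)-p))[:2] for x,y in zip(xs[k],ys[k])])
        print(st[i],c[i].round(),cv2.minAreaRect((W*1000).astype(np.float32)))
cv2.imwrite('pics/w12.png',d['color']);print('t',s['t'],'pin tool',(R.T@(np.array([.5222,-.2387,0])-p)).round(4))
E
```

```text
tcp_pos: [0.439, -0.1819, 0.153]
ft_force: [-1.0, 0.7, -0.2]
tcp_pos: [0.432, -0.1947, 0.1518]
ft_force: [-0.5, -0.7, 0.3]
tcp_pos: [0.4248, -0.2148, 0.1517]
ft_force: [0.1, 0.8, 0.3]
tcp_pos: [0.4215, -0.2346, 0.1517]
ft_force: [0.7, -0.6, -0.1]
tcp_pos: [0.4221, -0.2509, 0.1518]
ft_force: [0.4, -0.0, 0.1]
[  137    62   291   298 12108] [265. 216.] ((39.086238861083984, -9.123374938964844), (18.857025146484375, 125.72360229492188), 50.59959030151367)
[   0  392   45   61 1615] [ 18. 421.] ((-31.820358276367188, -112.26467895507812), (25.153352737426758, 14.783778190612793), 40.98509216308594)
t 22.9333 pin tool [ 0.0846 -0.0548  0.1518]
```

```bash
python3 -m jog '[[-1,[0.013,0.018,0],0],[-1,[0.026,0.036,0],0],[-1,[0.04,0.054,0],0],[-1,[0.053,0.072,0],0],[-1,[0.067,0.089,0],0]]' |grep -E 'tcp_pos|ft_f'
python3 -m jog '[[-1,[0.017,0.016,0],0],[-1,[0.034,0.032,0],0],[-1,[0.05,0.048,0],0],[-1,[0.067,0.064,0],0],[-1,[0.084,0.078,0],0]]' |grep -E 'tcp_pos|ft_f'
python3 -m jog '[[-1,[0.02,0.013,0],0],[-1,[0.04,0.026,0],0],[-1,[0.06,0.039,0],0],[-1,[0.08,0.052,0],0],[-1,[0.097,0.064,0],0]]' |grep -E 'tcp_pos|ft_f'
python3 -m jog '[[-1,[0.022,0.01,0],0],[-1,[0.044,0.02,0],0],[-1,[0.066,0.03,0],0],[-1,[0.088,0.038,0],0],[-1,[0.109,0.046,0],0]]' |grep -E 'tcp_pos|ft_f'
python3 - <<'E'
from h import *
s=sense();R=np.array(s['tcp_rot']);p=np.array(s['tcp_pos']);print('t',s['t'],'pin tool',(R.T@(np.array([.5222,-.2387,0])-p)).round(4))
E
```

```text
tcp_pos: [0.4254, -0.2673, 0.1518]
ft_force: [0.2, 0.2, -0.4]
tcp_pos: [0.4318, -0.2833, 0.1517]
ft_force: [-0.3, 0.8, 0.3]
tcp_pos: [0.4408, -0.2982, 0.1518]
ft_force: [-0.5, -0.2, -0.0]
tcp_pos: [0.4526, -0.3114, 0.1517]
ft_force: [0.5, 0.2, -0.3]
t 24.6 pin tool [ 0.0312 -0.0957  0.1517]
```

```bash
python3 -m jog '[[-1,[0.018,0.005,0],0],[-1,[0.036,0.01,0],0],[-1,[0.054,0.014,0],0],[-1,[0.066,0.016,0],0],[-1,[0.073,0.018,0],0]]' |grep -E 'tcp_pos|ft_f'
python3 -m jog '[[-1,[0.005,0,0],0],[-1,[0.01,0,0],0],[-1,[0.015,0,0],0],[-1,[0.02,0,0],0],[-1,[0.025,0,0],0]]' |grep -E 'tcp_pos|ft_f'
python3 k.py w13.pkl >/dev/null
python3 - <<'E'
from h import *
import pickle
d=pickle.load(open('w13.pkl','rb'));s=sense();R=np.array(s['tcp_rot']);p=np.array(s['tcp_pos']);print('t',s['t'],'pin tool',(R.T@(np.array([.5222,-.2387,0])-p)).round(4))
im=d['color'].astype(int);m=(im[:,:,2]-im[:,:,0]>90)&(im[:,:,1]-im[:,:,0]>70)&(im[:,:,2]-im[:,:,1]<90)
m=cv2.morphologyEx(m.astype(np.uint8),cv2.MORPH_OPEN,np.ones((5,5)))
n,l,st,c=cv2.connectedComponentsWithStats(m)
for i in range(1,n):
    if st[i,4]>800:
        ys,xs=np.nonzero(l==i);k=slice(None,None,20);W=np.array([(R.T@(onz(d,x,y,.151)-p))[:2] for x,y in zip(xs[k],ys[k])])
        print(st[i],c[i].round(),cv2.minAreaRect((W*1000).astype(np.float32)))
E
```

```text
tcp_pos: [0.4612, -0.3185, 0.1518]
ft_force: [0.3, -0.0, 0.5]
tcp_pos: [0.4644, -0.32, 0.1518]
ft_force: [0.3, -0.3, -0.2]
t 25.4833 pin tool [ 0.0167 -0.0983  0.1518]
[   54   290   471    28 12783] [289. 303.] ((16.954715728759766, -9.147239685058594), (10.134654998779297, 156.3126220703125), 0.03057393804192543)
```

The rail now lies at tool x 17.0 mm, in line with the pin at 16.7 mm, with 0.03° angle: the door is shut. I'll press it lightly against the bumpers, then withdraw.

```bash
python3 -m jog '[[-1,[0.003,0,0],0],[-1,[0.006,0,0],0],[-1,[0.009,0,0],0],[-1,[0.012,0,0],0],[-1,[0.012,0,0],0]]' |grep -E 'tcp_pos|ft_f'
python3 -m jog '[[-1,[0.003,0,0],0],[-1,[0.006,0,0],0],[-1,[0.009,0,0],0],[-1,[0.009,0,0],0],[-1,[0.009,0,0],0]]' |grep -E 'tcp_pos|ft_f'
```

```text
tcp_pos: [0.4656, -0.3206, 0.1518]
ft_force: [-2.8, 1.5, 1.0]
tcp_pos: [0.4658, -0.3206, 0.1518]
ft_force: [-6.0, 4.1, 3.2]
```

```bash
python3 -m jog '[[-1,[-0.004,0,0],0],[-1,[-0.008,0,0],0],[-1,[-0.012,0,0],0],[-1,[-0.016,0,0],0],[-1,[-0.02,0,0],0]]' |grep -E 'tcp_pos|ft_f'
python3 -m jog '[[-1,[-0.02,0,0],0],[-1,[-0.06,0,0],0],[-1,[-0.12,0,0],0],[-1,[-0.2,0,0],0],[-1,[-0.28,0,0],0]]' |grep -E 'tcp_pos|ft_f'
python3 -m jog '[[-1,[-0.06,0,-0.1],0],[-1,[-0.1,0,-0.25],0],[-1,[-0.12,0,-0.4],0],[-1,[-0.12,0,-0.5],0],[-1,[-0.12,0,-0.5],0]]' |grep -E 'tcp_pos|ft_f'
python3 -m jog '[[-1,[0,0,0],0],[-1,[0,0,0],0],[-1,[0,0,0],0],[-1,[0,0,0],0],[-1,[0,0,0],0]]' >/dev/null
python3 - <<'E'
from h import *
import pickle
for _ in(0,1):
    d=cam('wrist');s=sense();R=np.array(s['tcp_rot']);p=np.array(s['tcp_pos']);print('t',s['t'],'pin tool',(R.T@(np.array([.5222,-.2387,0])-p)).round(4))
    im=d['color'].astype(int);m=(im[:,:,2]-im[:,:,0]>90)&(im[:,:,1]-im[:,:,0]>70)&(im[:,:,2]-im[:,:,1]<90)
    m=cv2.morphologyEx(m.astype(np.uint8),cv2.MORPH_OPEN,np.ones((5,5)))
    n,l,st,c=cv2.connectedComponentsWithStats(m)
    for i in range(1,n):
        if st[i,4]>800:
            ys,xs=np.nonzero(l==i);k=slice(None,None,20);W=np.array([(R.T@(onz(d,x,y,.151)-p))[:2] for x,y in zip(xs[k],ys[k])])
            print(st[i],c[i].round(),cv2.minAreaRect((W*1000).astype(np.float32)))
E
```

```text
tcp_pos: [0.4652, -0.3204, 0.1518]
ft_force: [-1.3, -0.0, 0.1]
tcp_pos: [0.4258, -0.3014, 0.1516]
ft_force: [-0.4, -0.5, 0.2]
tcp_pos: [0.4112, -0.2949, 0.2313]
ft_force: [-0.4, -0.6, 0.9]
t 28.0333 pin tool [ 0.0774 -0.0981  0.2256]
[ 116   91  355   55 8649] [299. 112.] ((73.76402282714844, -11.415763854980469), (20.18437957763672, 162.52320861816406), 1.810694694519043)
t 28.0833 pin tool [ 0.0772 -0.0982  0.2259]
[ 121   92  350   54 8577] [300. 113.] ((73.79544830322266, -9.493240356445312), (19.50926971435547, 158.50259399414062), 1.6593172550201416)
```

```bash
cat > e.py <<'E'
from h import *
d=cam('wrist');s=sense();R=np.array(s['tcp_rot']);p=np.array(s['tcp_pos'])
im=d['color'].astype(int);m=(im[:,:,2]-im[:,:,0]>90)&(im[:,:,1]-im[:,:,0]>70)&(im[:,:,2]-im[:,:,1]<90)
m=cv2.morphologyEx(m.astype(np.uint8),cv2.MORPH_OPEN,np.ones((5,5)))
W=[]
for u in range(180,445,12):
    v=np.nonzero(m[60:180,u])[0]
    if len(v):W.append((R.T@(onz(d,u,v.min()+60,.151)-p))[:2])
W=np.array(W,np.float32);f=cv2.fitLine(W,cv2.DIST_HUBER,0,1e-4,1e-4).ravel()
print('t',s['t'],'inner edge x: ',(W[:,0]*1000).round(1),'angle',np.degrees(np.arctan(f[0]/f[1])).round(2),'pin',(R.T@(np.array([.5222,-.2387,0])-p)).round(4)[:2])
E
python3 e.py
python3 -m jog '[[-1,[0,0,0],0],[-1,[0,0,0],0],[-1,[0,0,0],0],[-1,[0,0,0],0],[-1,[0,0,0],0]]' >/dev/null
python3 e.py
```

```text
t 28.1333 inner edge x:  [83.5 82.2 82.2 81.8 81.7 81.7 81.7 81.7 81.7 81.7 81.7 81.7 81.7 81.7
 81.7 81.3 81.3 81.3 81.3 81.3 81.3 81.3 81.3] angle -0.42 pin [ 0.077  -0.0982]
t 28.6 inner edge x:  [83.2 81.9 81.9 81.9 81.9 81.8 81.8 81.4 81.4 81.4 81.4 81.4 81.4 81.4
 81.4 80.9 80.9 80.9 80.9 80.9 81.  81.  81. ] angle -0.57 pin [ 0.0766 -0.0983]
```

```bash
for i in 1 2 3 4; do python3 -m jog '[[-1,[0,0,0],0],[-1,[0,0,0],0],[-1,[0,0,0],0],[-1,[0,0,0],0],[-1,[0,0,0],0]]' >/dev/null; done
python3 e.py
```

```text
t 30.3167 inner edge x:  [83.6 81.9 81.9 81.8 81.8 81.8 81.8 81.4 81.8 81.4 81.3 81.3 81.3 81.3
 81.3 81.3 80.9 80.9 80.9 81.4 80.9 81.  81. ] angle -0.55 pin [ 0.0767 -0.0983]
```

```bash
sed -i 's/m\[60:180,u\]/m[60:330,u]/;s/range(180,445,12)/range(120,500,16)/' e.py
python3 -m jog '[[-1,[0,0,0.1],0],[-1,[0,0,0.2],0],[-1,[0,0,0.35],0],[-1,[0.05,0,0.46],0],[-1,[0.12,0,0.5],0]]' |grep -E 'tcp_pos|ft_f'
python3 -m jog '[[-1,[0.06,0,0],0],[-1,[0.12,0,0],0],[-1,[0.17,0,0],0],[-1,[0.21,0,0],0],[-1,[0.24,0,0],0]]' |grep -E 'tcp_pos|ft_f'
python3 e.py
python3 -m jog '[[-1,[0.01,0,0],0],[-1,[0.02,0,0],0],[-1,[0.03,0,0],0],[-1,[0.04,0,0],0],[-1,[0.046,0,0],0]]' |grep -E 'tcp_pos|ft_f'
python3 e.py
python3 -m jog '[[-1,[0.003,0,0],0],[-1,[0.006,0,0],0],[-1,[0.009,0,0],0],[-1,[0.01,0,0],0],[-1,[0.01,0,0],0]]' |grep -E 'tcp_pos|ft_f'
python3 e.py
```

```text
tcp_pos: [0.4252, -0.3007, 0.1486]
ft_force: [-0.7, 0.1, -0.1]
tcp_pos: [0.4602, -0.3181, 0.1528]
ft_force: [-0.9, 0.2, -1.2]
t 31.2 inner edge x:  [26.3 26.7 26.7 26.7 26.7 26.7 26.7 26.7 26.7 26.7 26.7 26.7 26.6 26.6
 26.6 26.6 27.  27.  27.3 27.  26.9 27.3 27.3 26.9] angle 0.24 pin [ 0.0207 -0.0985]
tcp_pos: [0.4653, -0.3204, 0.1518]
ft_force: [0.1, 0.4, -0.6]
t 31.6667 inner edge x:  [21.3 21.3 21.3 21.3 21.3 21.3 21.3 21.3 21.3 21.3 21.3 21.3 21.3 21.3
 21.3 21.3 21.6 21.6 21.6 21.6 21.6 21.6 21.6 21.6] angle 0.16 pin [ 0.0157 -0.0983]
tcp_pos: [0.4657, -0.3206, 0.1518]
ft_force: [-4.9, 1.9, 2.4]
t 32.1333 inner edge x:  [21.1 21.1 21.1 21.1 21.1 21.1 21.1 21.1 21.1 21.1 21.1 21.1 21.1 21.1
 21.1 21.1 21.4 21.4 21.4 21.4 21.4 21.  21.4 21.4] angle 0.15 pin [ 0.0159 -0.0983]
```

The door was still shut before this press: the angle was 0.24° before and 0.15° while pressed. I'll withdraw slowly, check and hand in.

```bash
python3 -m jog '[[-1,[-0.003,0,0],0],[-1,[-0.006,0,0],0],[-1,[-0.009,0,0],0],[-1,[-0.013,0,0],0],[-1,[-0.018,0,0],0]]' |grep -E 'ft_f'
python3 -m jog '[[-1,[-0.02,0,0],0],[-1,[-0.06,0,0],0],[-1,[-0.11,0,0],0],[-1,[-0.17,0,0],0],[-1,[-0.2,0,0],0]]' |grep -E 'ft_f'
python3 -m jog '[[-1,[0,0,0],0],[-1,[0,0,0],0],[-1,[0,0,0],0],[-1,[0,0,0],0],[-1,[0,0,0],0]]' |grep -E 'ft_f'
python3 e.py
python3 -m jog '[[-1,[0,0,0],0],[-1,[0,0,0],0],[-1,[0,0,0],0],[-1,[0,0,0],0],[-1,[0,0,0],0]]' |grep -E 'ft_f'
python3 e.py
```

```text
ft_force: [0.0, 0.6, -0.2]
ft_force: [-0.1, -0.5, -0.2]
ft_force: [-0.2, 1.3, -0.5]
t 33.4333 inner edge x:  [52.1 52.1 52.1 52.1 52.1 52.4 52.1 52.4 52.4 52.4 52.4 52.4 52.4 52.4
 52.4 52.4 52.7 52.7 52.7 52.7 54.8 53.  53.6 52.7] angle 0.36 pin [ 0.0468 -0.0983]
ft_force: [-0.2, 0.1, 0.5]
t 33.9 inner edge x:  [52.4 52.4 52.4 52.4 52.4 52.4 52.4 52.4 52.4 52.7 52.4 52.4 52.4 52.7
 52.3 52.3 52.7 53.  53.3 53.  53.  53.  53.3 53. ] angle 0.4 pin [ 0.047  -0.0983]
```

```bash
python3 -c "
from station import close_job
print(close_job())"
```

```text
the job is handed in; nothing more can be done
None
```

The door is hung on both pins and shut against the bumpers, the arm is clear, and I handed the job in at about 34 s. On the first approach the lower knuckle brushed the upper pin. The door tilted in the grip, so I squared it on the bare table, where the wrist read about 14 N, and re-hung it. The door-to-case force in that brush was not measured.

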